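Unhook the resin ankle plate from its sprung keeper and stand it for curing

ROBOT

A 7-joint arm with a two-finger parallel gripper is mounted at the origin on the work surface. World frame = base frame: x ahead of the robot, y to its left, z up, the work surface at z = 0. Lengths are in m, angles in degrees, forces in N, time in s.
With the tool pointing down it reaches from about 0.425 to 0.875 m from the base axis. Payload 4.7 kg.
Tool frame: the origin (TCP) lies at the very end of the fingers, on their centre line; the grasp point (between the pads) lies env.hold_point_z behind it (env.hold_point_z is the distance from the TCP to the grasp point, in m); z points along the fingers, y is the line along which they close (so a half turn about z gives the same grasp; the last joint's range is limited). The gripper opens to 87 mm and grips with 3 to 60 N. Pads are 19 mm wide; open, the fingers measure 117 mm over their backs; the gripper's body (75 mm by 190 mm) begins 51 mm behind the grasp point.
Start: joints at [-75.109, 18.392, -4.016, 83.108, 1.295, 78.541, -3.26], TCP at [0.158, 0.63, 0.223] pointing down, gripper open.
Joint ranges: [-163.93, 163.93], [-17.29, 119.83], [-79.2, 71.16], [3.27, 140.29], [-89.18, 269.18], [5.43, 117.66], [-154.24, 154.24]. Speed limits (degrees/s): [147.25, 147.25, 180, 180, 180, 180, 180].

INTERFACE

Orientations are given as [roll, pitch, yaw] about the fixed x, y, z axes, in that order (R = Rz(yaw) Ry(pitch) Rx(roll)).
In Python, from cell import env gives the robot as it stands.
- The arm moves only by the shell command python3 -m jog 'ROWS' [FORCE]. ROWS is JSON, a list of rows, each an object with "dp": the shift along the tool's x, y, z in cm, a list of three; "twist": the turn about the tool's z in degrees; "fingers": the opening, from 0 (shut) to 1 (fully open). A call has 1 to 8 rows; each row is the pose to reach, as a shift and turn from the pose commanded when the call began, along the tool's axes at that moment; what a row does not reach only later rows make up. A row lasts 1/8 s, in which the tool goes at most 62.5 mm and 10.7 degrees, less where a joint would pass 70% of its speed; a pose out of reach is approached as far as the arm can. A call with a gripper value outside its range is refused whole. The fingers move at their own pace and stop on an object; FORCE is the grip in N (left out, the last holds). Time passes only in rows, so rows that repeat a pose let the fingers close. It gives the time, the measured TCP pose, the force, the opening and the grip force at its end, in the units of the state.
- env.get_obs(): the state, without advancing time (a new reading comes with each control period).
- env.read_camera(name): name is "scene" or "side" or "wrist"; returns a dict with "pixels" (480x640x3 uint8, blue, green, red), "depth" (480x640 float32, m along the optical axis (not along the pixel's ray), 0 where there is no reading), "fx", "fy", "cx", "cy" (pixels), "k1" (the pictures are not rectified: a ray, as slopes to the right and down, at radius r is drawn at 1 + k1 r^2 times it, then the intrinsics apply), "rvec" (rotation vector, rad) and "tvec" (3), from world to camera coordinates, as OpenCV has them. Camera axes: x right, y down, z forward; pixel columns grow to the right and rows downward; lengths in m; the calibration is good to about 2 mm. A picture is of the moment at which its call begins.
- env.sign_off(): hands the job in; it is judged then, once.
The state is a dict: "time_s": time; "qpos": joint angles; "joint_velocities": joint speeds; "effort": joint torques, N m; "tool_pos": TCP position; "tool_rot": TCP orientation; "force": force on the tool from outside, world axes, zero at the start; "wrist_torque": the same for the moment, N m; "grip_width": finger opening in m; "grasp_force": force on a finger pad.
Only numpy, scipy, OpenCV 4.12 (cv2) and the standard library are available. Lean on these libraries where they do the work, as an engineer would, in place of code of your own. Each camera call takes 0.05 s, during which the arm holds its last target. There are 200 camera calls.

TASK

Take the tan resin ankle plate off the lockable double hook: push the plate back against the sprung black keeper until its side lugs are clear of the red lips, then, holding the keeper pressed, lift it straight out. Stand it upright in the slot of the blue and silver curing stand, fully down, and let go. Be gentle: never load the plate against the lips, horns and keeper with more than 18 N, do not ram it into the cheeks or the stand, and leave the other things on the bench where they are.

Things in the scene. Friction and masses are not known exactly. Their poses are not given: they have to be found in the camera images.
- ankle_plate: Tan resin plate hanging upright in the hook: 60 wide (its y) x 8 thick (its x) x 105 mm high (its z), 90 to 170 g. Origin at the centre of its lower edge, z up. From each side edge a square lug 8 x 8 mm stands out to 52.5 mm from the centre line, lug centre 62 mm above the origin.
- plate_top (a point): Middle of the plate's top edge, 105 mm above its origin. Grip here from above, fingers closing on the 8 mm thickness; the upper 30 mm are clear of the hook.
- hook: Fixed lockable double hook on a grey base 150 (x) x 136 (y) x 12 mm, with red lips and horns and the black keeper. Origin on the bench under the hanging plate; +x points from lips to keeper, z up. The plate's origin hangs at hook x = y = 0, 42 mm up, same yaw. Red lips' top is 117 mm, horns' top 122 mm above the bench, mouth between them 11 mm wide for the 8 mm lugs. Nothing is higher.
- cheeks: The hook's two fixed steel cheeks, 38 to 50 mm either side of its centre line; same origin and axes as hook. They carry the lugs on level saddles from x = -14 to +48 mm, 100 mm above the bench. In front (-x) each lug rests against a 9 mm high wall.
- hook_mouth (a point): Point of the hook at x = 11 mm, 118 mm above the bench, near its mouth. A red lip reaches over each lug, 3 mm above it. Lip and horn behind it are a rigid carriage, set along x differently each time, not measured, fixed in use: the plate must go 5 to 21 mm in +x to clear the lips; 3 mm further its lugs meet the horns, a rigid stop felt as a sharp rise of force.
- keeper (a joint): Travel in m of the sprung black keeper bar (6 x 50 x 14 mm, 97 to 111 mm above the bench), which bears on the back of the plate and slides along the hook's +x: about 0 with the plate hanging, grows as it is pressed back, stops at 0.036; about -0.003 when nothing presses it. Pushing it takes 2 N at 0 and 0.15 N more per mm. It springs back when released.
- stand: Fixed curing stand: aluminium foot 110 (x) x 120 (y) x 10 mm with two blue ribs leaving one slot, 16 wide (x) x 84 long (y) x 30 mm deep, floor 10 mm above the bench, rib tops at 40 mm. Origin under the slot's centre, on the bench; the slot runs along its y: the plate stands in it with its width along y, either way round.
- mandrel: Aluminium polishing mandrel standing upright, 36 mm diameter, 75 mm high, origin under its centre. Leave alone.
- vial_rack: Clear polystyrene vial rack 50 x 100 x 35 mm with four vials 58 mm high, origin under its centre. Leave alone.
- sanding_block: Dark rubber sanding block 60 x 100 x 30 mm, origin under its centre. Leave alone.
- finger_joint: Matte black nylon finger joint prototype, 53 x 16 x 18 mm, origin under its shank. Leave alone.
Mind the look-alikes: they are no part of the job. Several things look just like the hook: the one meant starts farthest to the robot's left.

How it is judged (in metres and radians):
On the way, in this order (a step that is already met when the one before it is completed fails the run):
1. the keeper is pressed back at least 3.5 mm while the plate still sits down in the hook (value of joint keeper above 0.0035 m and z of ankle_plate in the frame of hook below 0.05 m), for 0.2 s.
2. the plate is lifted more than 35 mm above its hanging place, off the hook (z of ankle_plate in the frame of hook above 0.077 m), for 0.1 s.
At the end, for the whole second after the job is handed in: The plate stands upright (within 0.35 rad) at rest in the slot of the curing stand, its lower edge on the slot floor (origin 4 to 16 mm above the bench, within 12 mm across and 20 mm along the slot of its centre), and the keeper has sprung back (below 3 mm) (x of ankle_plate in the frame of stand between -0.012 and 0.012 m and y of ankle_plate in the frame of stand between -0.02 and 0.02 m and z of ankle_plate in the frame of stand between 0.004 and 0.016 m and angle between ankle_plate's own z axis and vertical below 0.35 rad and linear speed of ankle_plate below 0.02 m/s and value of joint keeper below 0.003 m); the robot touches nothing.
It fails at once if the plate is loaded against the hook's lips, horns and keeper with more than 18 N (contact force between ankle_plate and hook above 18 N).
It fails at once if the plate is rammed against the hook's steel cheeks with more than 60 N (contact force between ankle_plate and cheeks above 60 N).
It fails at once if the plate is rammed into the curing stand with more than 60 N (contact force between ankle_plate and stand above 60 N).
It fails at once if the mandrel, vial rack, sanding block or finger joint is moved more than 20 mm (distance of any of mandrel, vial_rack, sanding_block, finger_joint from where it was at the start of the episode above 0.02 m).
It also fails if it takes over 67 s, if anything falls off the work surface, if the arm or the gripper's body presses on something with over 40 N, if the wrist force passes 120 N, or if a joint passes its speed limit or range.

## Working session

There is one attempt and no reset: what is moved stays moved. The work goes in short steps, Python scripts to look and compute and a shell command to move; the robot and the scene stay as the last step left them, time stands still between calls to the robot, and variables do not carry over. Pictures are saved under pics/ and viewed, at most 10 in all, crops included, and the job is handed in when it is done.

```bash
mkdir -p pics; cat > h.py <<'E'
import numpy as np, cv2
from cell import env
def cam(n):
    c=env.read_camera(n); c['R']=cv2.Rodrigues(np.array(c['rvec'],float))[0]; c['t']=np.array(c['tvec'],float).ravel(); return c
def world(c,uv,d=None,z=None):
    uv=np.atleast_2d(np.array(uv,float)); K=np.array([[c['fx'],0,c['cx']],[0,c['fy'],c['cy']],[0,0,1]])
    # distortion: single radial k1
    s=cv2.undistortPoints(uv.reshape(-1,1,2),K,np.array([c['k1'],0,0,0,0.])).reshape(-1,2)
    r=np.c_[s,np.ones(len(s))]; o=-c['R'].T@c['t']; w=r@c['R']
    k=np.asarray(d).reshape(-1,1) if d is not None else ((z-o[2])/w[:,2])[:,None]
    return o+w*k
def cloud(c):
    v,u=np.mgrid[:480,:640]; P=world(c,np.c_[u.ravel(),v.ravel()],d=c['depth'].ravel()).reshape(480,640,3)
    P[c['depth']<=0]=np.nan; return P
E
python3 - <<'E'
from h import *
o=env.get_obs(); print(o['time_s'],o['tool_pos'],o['tool_rot'],env.hold_point_z,o['grip_width'],o['force'])
for n in('scene','side','wrist'):
    c=cam(n); cv2.imwrite(f'pics/{n}0.png',c['pixels']); np.save(f'{n}.npy',c,allow_pickle=True)
    print(n,-c['R'].T@c['t'],c['R'][2])
E
```

```text
0.0 [0.15807425 0.62991791 0.22144889] [-1.79890112e+02  6.29942906e-03  1.65918793e+02] 0.0187 0.08726960182389008 [ 0.73081518 -0.49532558  0.23680333]
scene [1.16065692 0.08928272 1.12054212] [-0.50609807 -0.09612975 -0.85710198]
side [ 0.54177775 -0.7390312   0.90811642] [ 0.00344161  0.68784571 -0.72584877]
wrist [0.09255578 0.64676556 0.38416585] [ 0.2419988  -0.06342906 -0.96820108]
```

View pics/scene0.png

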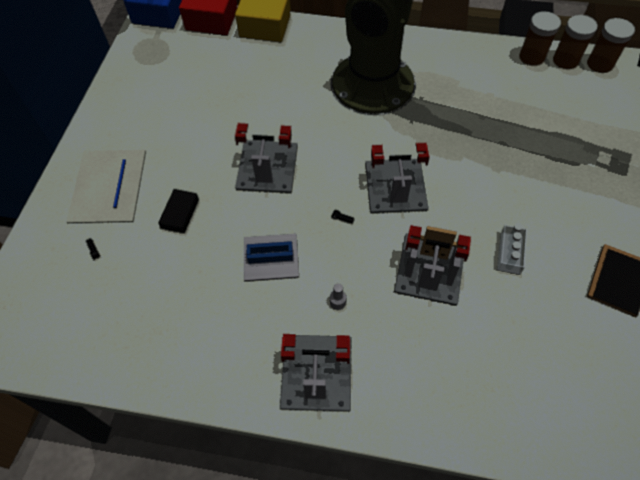

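View pics/side0.png

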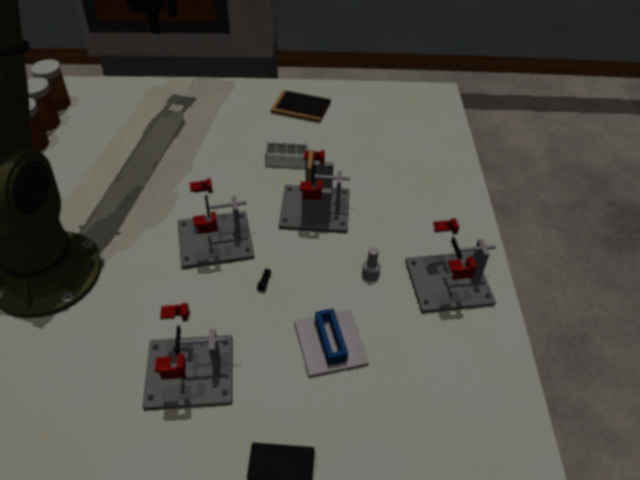

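The scene picture shows four hook candidates: (267,160), (398,178), (433,265) and (316,372). The one at (433,265), side (315,190), is farthest to the robot's left (+y, image right) and is the only one with a tan plate. The stand is at scene (270,255), side (332,340).

```bash
python3 - <<'E'
from h import *
sc=np.load('scene.npy',allow_pickle=True).item(); sd=np.load('side.npy',allow_pickle=True).item()
im=[]
for n,c,box in(('scene',sc,(385,505,215,310)),('side',sd,(270,360,140,240))):
    P=cloud(c); hsv=cv2.cvtColor(c['pixels'],cv2.COLOR_BGR2HSV).astype(int); H,S,V=hsv[...,0],hsv[...,1],hsv[...,2]
    m=np.zeros((480,640),bool); u0,u1,v0,v1=box; m[v0:v1,u0:u1]=1
    tan=m&(H>8)&(H<28)&(S>80)&(V>35); Z=P[...,2]
    red=m&((H<6)|(H>174))&(S>150)&(V>60)
    for nm,k in(('tan',tan),('tantop',tan&(Z>.141)),('red',red),('redtop',red&(Z>.112)),('base',m&(Z>.006)&(Z<.02))):
        q=P[k]; q=q[~np.isnan(q[:,0])]
        if len(q)<5: print(n,nm,len(q));continue
        r=cv2.minAreaRect((q[:,:2]*1000).astype(np.float32)); print(n,nm,len(q),q.mean(0).round(4),'rect',np.round(r[0],1),np.round(r[1],1),round(r[2],1),'zmax',q[:,2].max().round(3))
    blue=(H>100)&(H<125)&(S>130)&(V>40)&(Z>.03)&(Z<.05)&(abs(P[...,0]-.6)<.3)&(abs(P[...,1])<.4)
    q=P[blue]; r=cv2.minAreaRect((q[:,:2]*1000).astype(np.float32)); print(n,'blue',len(q),np.round(r[0],1),np.round(r[1],1),r[2])
    # contour on plane z=.04
    x,y,w,h=(240,230,65,55) if n=='scene' else (290,305,80,75)
    bm=((H>100)&(H<125)&(S>130)).astype(np.uint8); bm2=np.zeros_like(bm); bm2[y:y+h,x:x+w]=bm[y:y+h,x:x+w]
    vv,uu=np.nonzero(bm2); W=world(c,np.c_[uu,vv],z=.04)[:,:2]*1000; r=cv2.minAreaRect(W.astype(np.float32)); print('blue plane',np.round(r[0],1),np.round(r[1],1),r[2])
    v0,v1,u0,u1=box[2]-5,box[3]+5,box[0]-10,box[1]+10
    cr=c['pixels'][v0:v1,u0:u1]; im.append(cv2.resize(cr,(390,390*cr.shape[0]//cr.shape[1]),interpolation=cv2.INTER_CUBIC))
hh=max(i.shape[0] for i in im); cv2.imwrite('pics/crop.png',np.clip(1.8*np.hstack([cv2.copyMakeBorder(i,0,hh-i.shape[0],0,0,cv2.BORDER_CONSTANT) for i in im]).astype(float),0,255))
E
```

```text
scene tan 156 [0.5326 0.2032 0.1353] rect [531.6 197.1] [84.5 11.3] 85.2 zmax 0.15
scene tantop 111 [0.5323 0.2013 0.1454] rect [532.  200.8] [56.1 11.1] 85.4 zmax 0.15
scene red 307 [0.535  0.2013 0.1172] rect [536.1 200.4] [123.5  45. ] 86.0 zmax 0.125
scene redtop 303 [0.5351 0.2016 0.1173] rect [536.1 200.4] [123.5  45. ] 86.0 zmax 0.125
scene base 2022 [0.5664 0.2009 0.011 ] rect [529.2 234.9] [191.2 253.6] 5.8 zmax 0.02
scene blue 355 [ 576.6 -150.9] [39.  97.4] 15.99169635772705
blue plane [ 583.3 -148.5] [45.9 97.1] 14.527715682983398
side tan 148 [0.5322 0.2007 0.137 ] rect [532.5 218.6] [93.9 12.9] 89.8 zmax 0.152
side tantop 83 [0.5325 0.1991 0.1477] rect [532.6 202.4] [61.6  7.9] 87.0 zmax 0.152
side red 190 [0.5361 0.18   0.1202] rect [537.9 201.6] [128.8  43. ] 87.3 zmax 0.127
side redtop 189 [0.5361 0.1802 0.1203] rect [537.9 201.6] [128.8  43. ] 87.3 zmax 0.127
side base 2082 [0.5339 0.2044 0.0132] rect [537.7 286.5] [340.1 210.1] 87.8 zmax 0.02
side blue 509 [ 577.  -150.6] [ 34.7 100.3] 15.155937194824219
blue plane [ 577.3 -156.8] [ 36.5 112.2] 14.018616676330566[ WARN:0@0.271] global loadsave.cpp:1063 imwrite_ Unsupported depth image for selected encoder is fallbacked to CV_8U.
```

View pics/crop.png

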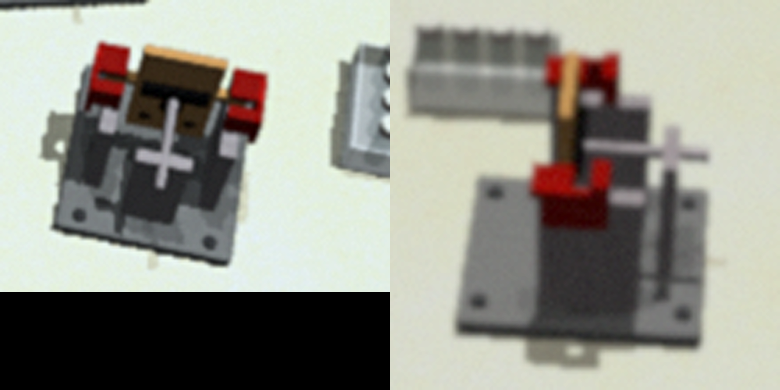

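View pics/wrist0.png

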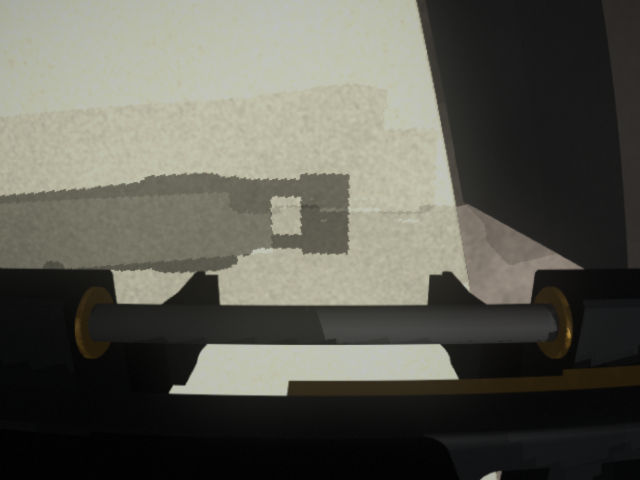

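The crop shows the tan plate held between the red lips and horns with the keeper behind it, so the choice is confirmed. The plate is at about (0.532, 0.201) with yaw about -4°. The stand is at about (0.577, -0.151) with yaw about 15°. I'll move to above the plate and raise slightly.

```bash
python3 -m jog '[{"dp":[-4.7,-3.2,-1],"twist":10,"fingers":1},{"dp":[-9.3,-6.5,-2],"twist":20,"fingers":1},{"dp":[-14,-9.7,-3],"twist":30,"fingers":1},{"dp":[-18.7,-13,-4],"twist":40,"fingers":0.8},{"dp":[-23.3,-16.2,-4],"twist":50,"fingers":0.7},{"dp":[-28,-19.5,-4],"twist":60,"fingers":0.6},{"dp":[-32.7,-22.7,-4],"twist":70,"fingers":0.5},{"dp":[-37.4,-26,-4],"twist":80,"fingers":0.5}]' 20; python3 -c "
from h import *
o=env.get_obs(); print(o['tool_pos'],o['tool_rot'],o['qpos'])"
```

```text
time_s: 1.15
tool_pos: [0.4585, 0.2858, 0.2625]
tool_rot: [180.0, -0.0, 85.6]
force: [1.1, 1.2, 0.1]
grip_width: 0.0469
grasp_force: 0.0
[0.45852303 0.28577061 0.26248548] [ 1.79999658e+02 -1.94162890e-02  8.56036945e+01] [-52.79834685   3.74662325  19.05106176  96.0355469   -1.25473861
  80.41248517 -37.97262959]
```

```bash
python3 -m jog '[{"dp":[-4,4,0],"twist":0,"fingers":0.5},{"dp":[-7.9,8,0],"twist":0,"fingers":0.5},{"dp":[-7.9,8,0],"twist":0,"fingers":0.5},{"dp":[-7.9,8,0],"twist":0,"fingers":0.5}]'; cat > look.py <<'E'
import sys; from h import *
n=sys.argv[1]; c=cam('wrist'); P=cloud(c); cv2.imwrite(f'pics/{n}.png',c['pixels']); np.save(n+'.npy',c,allow_pickle=True)
o=env.get_obs(); print(o['tool_pos'],o['tool_rot'],o['force'])
hsv=cv2.cvtColor(c['pixels'],cv2.COLOR_BGR2HSV).astype(int); H,S,V=hsv[...,0],hsv[...,1],hsv[...,2]
red=((H<6)|(H>174))&(S>150)&(V>50); tan=(H>8)&(H<28)&(S>80)&(V>50)
zm=np.nan_to_num(P[...,2])
for nm,k in(('tan',tan&(zm>.143)&(zm<.156)),('red',red&(zm>.110)&(zm<.128))):
    k=cv2.morphologyEx(k.astype(np.uint8),cv2.MORPH_OPEN,np.ones((3,3)))
    N,L,st,_=cv2.connectedComponentsWithStats(k)
    for i in range(1,N):
        if st[i,4]<60: continue
        q=P[L==i]; z=np.median(q[:,2]); v,u=np.nonzero(L==i)
        W=world(c,np.c_[u,v],z=.147 if nm=='tan' else .12)[:,:2]*1000
        r=cv2.minAreaRect((q[:,:2]*1000).astype(np.float32)); r2=cv2.minAreaRect(W.astype(np.float32))
        print(nm,st[i],'z',z.round(4),[np.round(a,1) for a in r],'plane',[np.round(a,1) for a in r2])
E
python3 look.py w1
```

```text
time_s: 1.65
tool_pos: [0.5314, 0.2033, 0.2622]
tool_rot: [-179.9, -0.0, 85.9]
force: [-0.8, -0.6, -0.3]
grip_width: 0.0436
grasp_force: 0.0
[0.53099356 0.2041767  0.26224067] [-1.79942699e+02 -2.80164230e-02  8.60276778e+01] [-1.18263343  0.30476785  0.45652555]
tan [318 187  13  86 984] z 0.1474 [array([531.8, 202.1]), array([60.,  8.]), np.float64(86.9)] plane [array([531.9, 202.6]), array([59.7,  7.9]), np.float64(86.9)]
red [ 299  136   63   36 1678] z 0.1178 [array([539.7, 252. ]), array([25. , 44.4]), np.float64(86.4)] plane [array([539.9, 252.1]), array([24.8, 44.3]), np.float64(86.0)]
red [ 303  270   57   31 1299] z 0.1179 [array([533.8, 151.5]), array([25.3, 43.5]), np.float64(86.7)] plane [array([534.2, 152.2]), array([24.1, 44.1]), np.float64(84.3)]
red [607 362  16  19 192] z 0.1175 [array([778.9,  48.3]), array([14. , 19.9]), np.float64(2.7)] plane [array([776.4,  50.8]), array([18.5, 14.2]), np.float64(88.6)]
```

View pics/w1.png

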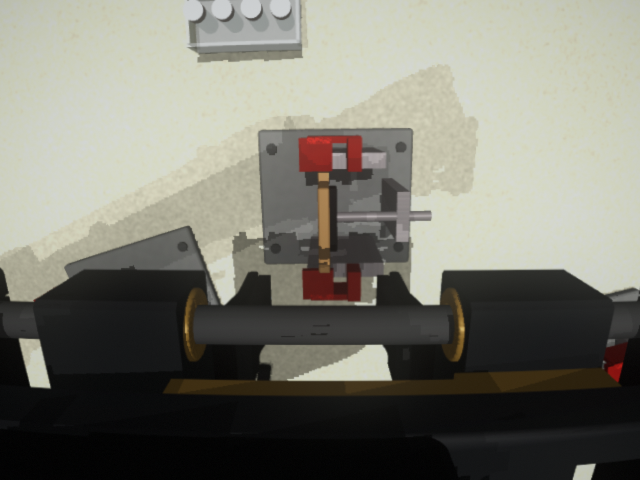

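The wrist view shows the plate edge-on at (324,210), with lip and horn pairs at (330,154) and (332,285). The mouth gap sits at about columns 332–347. I'll measure the mouth offset while descending.

```bash
python3 -m jog '[{"dp":[-0.1,0.1,3],"twist":-0.8,"fingers":0.5},{"dp":[-0.1,0.1,7],"twist":-0.8,"fingers":0.5},{"dp":[-0.1,0.1,10],"twist":-0.8,"fingers":0.5},{"dp":[-0.1,0.1,12],"twist":-0.8,"fingers":0.5},{"dp":[-0.1,0.1,13],"twist":-0.8,"fingers":0.5},{"dp":[-0.1,0.1,13.8],"twist":-0.8,"fingers":0.5},{"dp":[-0.1,0.1,13.8],"twist":-0.8,"fingers":0.5},{"dp":[-0.1,0.1,13.8],"twist":-0.8,"fingers":0.5}]'
python3 - <<'E'
from h import *
c=np.load('w1.npy',allow_pickle=True).item(); hsv=cv2.cvtColor(c['pixels'],cv2.COLOR_BGR2HSV).astype(int); H,S,V=hsv[...,0],hsv[...,1],hsv[...,2]
red=((H<6)|(H>174))&(S>150)&(V>50)
e=np.array([np.cos(np.radians(-3.3)),np.sin(np.radians(-3.3))])
for r in (145,150,155,160,275,280,285):
    u=np.nonzero(red[r,280:380])[0]+280; g=np.argmax(np.diff(u)); 
    if np.diff(u)[g]<5: continue
    a,b=world(c,[[u[g]+.5,r]],z=.117)[0,:2],world(c,[[u[g+1]-.5,r]],z=.122)[0,:2]
    print(r,u[g],u[g+1],[(1000*(p-[.5319,.2024])@e).round(1) for p in(a,b)])
o=env.get_obs(); print(o['tool_pos'],o['tool_rot'],o['force'])
E
python3 look.py w2
```

```text
time_s: 2.7
tool_pos: [0.5333, 0.202, 0.1254]
tool_rot: [179.9, -0.0, 86.7]
force: [0.3, -0.6, -0.4]
grip_width: 0.0434
grasp_force: 0.0
145 331 348 [np.float64(6.3), np.float64(17.5)]
150 331 348 [np.float64(6.2), np.float64(17.5)]
155 330 348 [np.float64(5.5), np.float64(17.5)]
160 331 348 [np.float64(6.2), np.float64(17.5)]
275 332 348 [np.float64(6.2), np.float64(17.6)]
280 332 348 [np.float64(6.2), np.float64(17.6)]
285 333 347 [np.float64(6.9), np.float64(16.8)]
[0.53329114 0.20201289 0.12538403] [ 1.79930314e+02 -4.58774097e-02  8.67224701e+01] [ 0.31239482 -0.5851868  -0.41157821]
[0.53327925 0.20196027 0.12538207] [ 1.79931692e+02 -4.83249576e-02  8.67191263e+01] [-0.0357062   0.22646698 -0.09008515]
tan [ 307  237   23   69 1517] z 0.1473 [array([532.9, 219.6]), array([25.6,  7.9]), np.float64(86.9)] plane [array([532.9, 220.2]), array([25.5,  7.8]), np.float64(86.9)]
tan [308 345  21  36 731] z 0.1474 [array([530.7, 184. ]), array([16.3,  7.7]), np.float64(87.0)] plane [array([530.7, 183.7]), array([15.2,  7.6]), np.float64(86.9)]
red [ 276  140  113   64 5575] z 0.1178 [array([539.8, 252.2]), array([25.2, 44.8]), np.float64(86.8)] plane [array([540.1, 252.3]), array([25.1, 44.7]), np.float64(86.8)]
red [283 364  25  17 411] z 0.1174 [array([518.3, 161.2]), array([ 8.9, 11.3]), np.float64(86.4)] plane [array([518.6, 163. ]), array([ 8.5, 11. ]), np.float64(86.1)]
red [357 371  23  10 209] z 0.1225 [array([551.7, 160.4]), array([9.9, 6.8]), np.float64(0.9)] plane [array([551.8, 159.1]), array([ 4.8, 10.2]), np.float64(86.4)]
```

```bash
python3 -m jog '[{"dp":[0,-0.13,0],"twist":-0.2,"fingers":0.5},{"dp":[0,-0.13,0.4],"twist":-0.2,"fingers":0.35},{"dp":[0,-0.13,0.4],"twist":-0.2,"fingers":0.2},{"dp":[0,-0.13,0.4],"twist":-0.2,"fingers":0.12},{"dp":[0,-0.13,0.4],"twist":-0.2,"fingers":0.06},{"dp":[0,-0.13,0.4],"twist":-0.2,"fingers":0},{"dp":[0,-0.13,0.4],"twist":-0.2,"fingers":0},{"dp":[0,-0.13,0.4],"twist":-0.2,"fingers":0}]' 35
```

```text
time_s: 3.75
tool_pos: [0.5315, 0.2018, 0.1206]
tool_rot: [-180.0, -0.0, 86.9]
force: [-0.5, 0.1, 1.0]
grip_width: 0.0076
grasp_force: 35.0
```

```bash
python3 -m jog '[{"dp":[0,0.1,0],"twist":0,"fingers":0},{"dp":[0,0.2,0],"twist":0,"fingers":0},{"dp":[0,0.3,0],"twist":0,"fingers":0},{"dp":[0,0.4,0],"twist":0,"fingers":0},{"dp":[0,0.5,0],"twist":0,"fingers":0},{"dp":[0,0.6,0],"twist":0,"fingers":0},{"dp":[0,0.6,0],"twist":0,"fingers":0},{"dp":[0,0.6,0],"twist":0,"fingers":0}]'; python3 -m jog '[{"dp":[0,0.1,0],"twist":0,"fingers":0},{"dp":[0,0.2,0],"twist":0,"fingers":0},{"dp":[0,0.3,0],"twist":0,"fingers":0},{"dp":[0,0.4,0],"twist":0,"fingers":0},{"dp":[0,0.4,0],"twist":0,"fingers":0},{"dp":[0,0.4,0],"twist":0,"fingers":0}]'
```

```text
time_s: 4.75
tool_pos: [0.5359, 0.2016, 0.1206]
tool_rot: [-179.8, 0.0, 86.9]
force: [-6.7, -1.2, 5.9]
grip_width: 0.008
grasp_force: 35.0
time_s: 5.5
tool_pos: [0.5395, 0.2013, 0.1206]
tool_rot: [-179.8, 0.0, 86.9]
force: [-7.3, -2.0, 5.6]
grip_width: 0.0076
grasp_force: 35.0
```

```bash
python3 -m jog '[{"dp":[0,0.1,0],"twist":0,"fingers":0},{"dp":[0,0.2,0],"twist":0,"fingers":0},{"dp":[0,0.2,0],"twist":0,"fingers":0}]'; python3 -m jog '[{"dp":[0,0.1,0],"twist":0,"fingers":0},{"dp":[0,0.1,0],"twist":0,"fingers":0}]';python3 -m jog '[{"dp":[0,0.1,0],"twist":0,"fingers":0},{"dp":[0,0.1,0],"twist":0,"fingers":0},{"dp":[0,0.1,0],"twist":0,"fingers":0}]'
```

```text
time_s: 5.88
tool_pos: [0.5413, 0.2013, 0.1206]
tool_rot: [-179.7, 0.0, 86.9]
force: [-8.1, -1.8, 7.2]
grip_width: 0.008
grasp_force: 35.0
time_s: 6.12
tool_pos: [0.5423, 0.2012, 0.1206]
tool_rot: [-179.7, 0.0, 86.9]
force: [-8.3, -0.9, 6.6]
grip_width: 0.0078
grasp_force: 35.0
time_s: 6.5
tool_pos: [0.5432, 0.2012, 0.1206]
tool_rot: [-179.7, 0.0, 87.0]
force: [-7.6, -1.4, 7.2]
grip_width: 0.0077
grasp_force: 35.0
```

```bash
python3 look.py w3
```

```text
[0.54322198 0.20120031 0.12060636] [-1.79717250e+02  2.64954362e-02  8.69456028e+01] [-9.0031249  -0.86139376  6.06060976]
tan [ 312  240   24   66 1523] z 0.1473 [array([544.8, 220. ]), array([23.5,  8. ]), np.float64(86.5)] plane [array([544.9, 220.5]), array([23.7,  7.9]), np.float64(86.5)]
tan [313 345  22  36 783] z 0.1474 [array([543.1, 185.6]), array([15.9,  7.9]), np.float64(86.6)] plane [array([543. , 185.6]), array([14.7,  7.8]), np.float64(87.2)]
red [ 250  140  116   66 5828] z 0.1178 [array([539.8, 252.1]), array([25.1, 45. ]), np.float64(86.9)] plane [array([540.1, 252.1]), array([25.2, 44.6]), np.float64(86.9)]
```

View pics/w3.png

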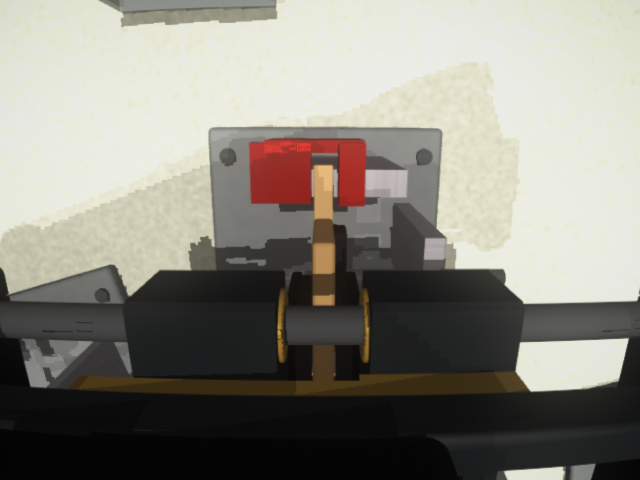

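The lug at (323,180) now lies in the mouth, between the lip edge at column 311 and the horn at column 338, about centred. I'll nudge it 0.3 mm further and start lifting carefully.

```bash
python3 -m jog '[{"dp":[0,0.03,0],"twist":0,"fingers":0},{"dp":[0,0.03,-0.1],"twist":0,"fingers":0},{"dp":[0,0.03,-0.2],"twist":0,"fingers":0},{"dp":[0,0.03,-0.25],"twist":0,"fingers":0},{"dp":[0,0.03,-0.25],"twist":0,"fingers":0}]'; python3 -m jog '[{"dp":[0,0,-0.1],"twist":0,"fingers":0},{"dp":[0,0,-0.2],"twist":0,"fingers":0},{"dp":[0,0,-0.2],"twist":0,"fingers":0}]'
```

```text
time_s: 7.18
tool_pos: [0.5451, 0.201, 0.1224]
tool_rot: [-179.9, 0.0, 86.9]
force: [-4.2, 0.4, -3.9]
grip_width: 0.0077
grasp_force: 35.0
time_s: 7.55
tool_pos: [0.5451, 0.201, 0.1249]
tool_rot: [-179.9, 0.0, 86.9]
force: [-5.5, 0.4, -3.4]
grip_width: 0.0079
grasp_force: 35.0
```

```bash
python3 -m jog '[{"dp":[0,-0.06,0],"twist":0,"fingers":0},{"dp":[0,-0.12,0],"twist":0,"fingers":0},{"dp":[0,-0.12,0],"twist":0,"fingers":0},{"dp":[0,-0.12,-0.1],"twist":0,"fingers":0},{"dp":[0,-0.12,-0.2],"twist":0,"fingers":0},{"dp":[0,-0.12,-0.2],"twist":0,"fingers":0}]'; python3 -c "
from h import *
print(env.get_obs()['force'],env.get_obs()['tool_pos'])"
```

```text
time_s: 8.3
tool_pos: [0.5448, 0.2011, 0.1274]
tool_rot: [180.0, -0.0, 86.9]
force: [-3.6, -0.2, -2.7]
grip_width: 0.0076
grasp_force: 35.0
[-3.60740862 -0.24385894 -2.72841773] [0.5448223  0.20112793 0.12737573]
```

```bash
python3 -m jog '[{"dp":[0,-0.1,0],"twist":0,"fingers":0},{"dp":[0,-0.1,0],"twist":0,"fingers":0},{"dp":[0,-0.1,0],"twist":0,"fingers":0}]';  python3 -m jog '[{"dp":[0,0,-0.15],"twist":0,"fingers":0},{"dp":[0,0,-0.3],"twist":0,"fingers":0},{"dp":[0,0,-0.45],"twist":0,"fingers":0},{"dp":[0,0,-0.45],"twist":0,"fingers":0}]'
```

```text
time_s: 8.68
tool_pos: [0.5438, 0.2012, 0.1273]
tool_rot: [180.0, -0.0, 86.9]
force: [-4.1, 0.9, -1.6]
grip_width: 0.0078
grasp_force: 35.0
time_s: 9.18
tool_pos: [0.5437, 0.2012, 0.1318]
tool_rot: [180.0, -0.0, 86.9]
force: [-4.6, 1.2, -2.3]
grip_width: 0.0076
grasp_force: 35.0
```

```bash
python3 -m jog '[{"dp":[0,0,-0.3],"twist":0,"fingers":0},{"dp":[0,0,-0.7],"twist":0,"fingers":0},{"dp":[0,0,-1.2],"twist":0,"fingers":0},{"dp":[0,0,-1.8],"twist":0,"fingers":0},{"dp":[0,0,-2.4],"twist":0,"fingers":0},{"dp":[0,0,-3],"twist":0,"fingers":0}]'; python3 -m jog '[{"dp":[0,0,-1],"twist":0,"fingers":0},{"dp":[0,0,-2.2],"twist":0,"fingers":0},{"dp":[0,0,-3.5],"twist":0,"fingers":0},{"dp":[0,0,-5],"twist":0,"fingers":0},{"dp":[0,0,-6.5],"twist":0,"fingers":0},{"dp":[0,0,-7.5],"twist":0,"fingers":0},{"dp":[0,0,-7.5],"twist":0,"fingers":0}]'
```

```text
time_s: 9.93
tool_pos: [0.5436, 0.2012, 0.1621]
tool_rot: [180.0, -0.0, 86.9]
force: [-4.2, 0.1, -3.8]
grip_width: 0.0077
grasp_force: 35.0
time_s: 10.8
tool_pos: [0.5443, 0.2013, 0.2378]
tool_rot: [179.9, -0.1, 86.9]
force: [0.8, -0.8, -1.9]
grip_width: 0.008
grasp_force: 35.0
```

```bash
python3 -m jog '[{"dp":[-4,0.6,0],"twist":-2,"fingers":0},{"dp":[-9,1.3,0],"twist":-5,"fingers":0},{"dp":[-14,2,0],"twist":-8,"fingers":0},{"dp":[-19,2.8,0],"twist":-11,"fingers":0},{"dp":[-24,3.6,0],"twist":-14,"fingers":0},{"dp":[-29,4.3,0],"twist":-16,"fingers":0},{"dp":[-33,4.9,0],"twist":-18,"fingers":0},{"dp":[-35,5.2,0],"twist":-18.3,"fingers":0}]'; python3 -m jog '[{"dp":[0,0,0],"twist":0,"fingers":0},{"dp":[0,0,0],"twist":0,"fingers":0},{"dp":[0,0,0],"twist":0,"fingers":0}]'
python3 - <<'E'
from h import *
o=env.get_obs(); print(o['tool_pos'],o['tool_rot'])
for n in('scene','side','wrist'):
    c=cam(n); P=cloud(c); cv2.imwrite(f'pics/{n}1.png',c['pixels'])
    hsv=cv2.cvtColor(c['pixels'],cv2.COLOR_BGR2HSV).astype(int); H,S,V=hsv[...,0],hsv[...,1],hsv[...,2]; Z=P[...,2]
    k=(H>100)&(H<125)&(S>130)&(V>40)&(Z>.035)&(Z<.046)&(abs(P[...,0]-.577)<.08)&(abs(P[...,1]+.151)<.08)
    q=P[k]; 
    if len(q)>20:
        r=cv2.minAreaRect((q[:,:2]*1000).astype(np.float32)); print(n,len(q),r)
    k=(H>8)&(H<28)&(S>80)&(V>40)&(Z>.1)&(abs(P[...,0]-.577)<.08)&(abs(P[...,1]+.151)<.08); q=P[k]
    if len(q)>20:
        r=cv2.minAreaRect((q[:,:2]*1000).astype(np.float32)); print(n,'tan',len(q),r,q[:,2].min(),q[:,2].max())
E
```

```text
time_s: 11.8
tool_pos: [0.5759, -0.1545, 0.236]
tool_rot: [-179.9, 0.1, 105.0]
force: [0.1, 0.2, -1.7]
grip_width: 0.0073
grasp_force: 35.0
time_s: 12.18
tool_pos: [0.5769, -0.1492, 0.2363]
tool_rot: [180.0, -0.1, 105.4]
force: [0.1, 0.1, -1.0]
grip_width: 0.0078
grasp_force: 35.0
[ 0.57692108 -0.14916416  0.2363298 ] [ 1.79997675e+02 -5.29366203e-02  1.05370107e+02]
scene 195 ((577.5702514648438, -150.66061401367188), (35.71458435058594, 96.13790893554688), 14.006352424621582)
scene tan 73 ((609.1069946289062, -142.7283477783203), (93.79243469238281, 95.30066680908203), 5.559497356414795) 0.163064392635484 0.6480664815531114
side 343 ((577.2152099609375, -149.8815155029297), (33.46795654296875, 99.20552825927734), 15.443222045898438)
side tan 393 ((579.6754150390625, -162.68359375), (83.19135284423828, 65.64081573486328), 49.32088088989258) 0.16254241864037255 0.6545440119379349
wrist 206 ((579.9274291992188, -158.35220336914062), (28.31914710998535, 75.71134185791016), 15.884238243103027)
wrist tan 12017 ((571.3895263671875, -131.66603088378906), (61.1417236328125, 67.38630676269531), 57.87728500366211) 0.22055977275944239 0.3385064424869121
```

View pics/wrist1.png

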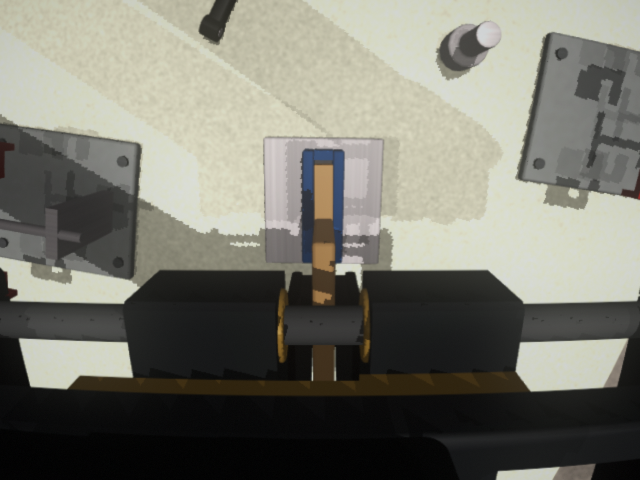

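The wrist view shows the plate at column 323, centred over the blue slot (columns 302–344) and parallel to it. Lowering.

```bash
python3 -m jog '[{"dp":[-0.1,0,2],"twist":0,"fingers":0},{"dp":[-0.1,0,5],"twist":0,"fingers":0},{"dp":[-0.1,0,8],"twist":0,"fingers":0},{"dp":[-0.1,0,9.6],"twist":0,"fingers":0},{"dp":[-0.1,0,10.4],"twist":0,"fingers":0},{"dp":[-0.1,0,10.4],"twist":0,"fingers":0}]'; python3 -m jog '[{"dp":[0,0,0.6],"twist":0,"fingers":0},{"dp":[0,0,1.2],"twist":0,"fingers":0},{"dp":[0,0,1.8],"twist":0,"fingers":0},{"dp":[0,0,2.4],"twist":0,"fingers":0},{"dp":[0,0,2.4],"twist":0,"fingers":0}]'
```

```text
time_s: 13.08
tool_pos: [0.577, -0.1521, 0.1324]
tool_rot: [-180.0, 0.0, 105.2]
force: [-0.8, -0.1, -1.2]
grip_width: 0.0078
grasp_force: 35.0
time_s: 13.7
tool_pos: [0.5765, -0.152, 0.1078]
tool_rot: [-179.9, -0.0, 105.2]
force: [0.3, -0.2, -1.5]
grip_width: 0.0077
grasp_force: 35.0
```

```bash
python3 -m jog '[{"dp":[0,0,0.5],"twist":0,"fingers":0},{"dp":[0,0,1],"twist":0,"fingers":0},{"dp":[0,0,1.4],"twist":0,"fingers":0},{"dp":[0,0,1.6],"twist":0,"fingers":0},{"dp":[0,0,1.75],"twist":0,"fingers":0},{"dp":[0,0,1.75],"twist":0,"fingers":0}]'; python3 -m jog '[{"dp":[0,0,0.1],"twist":0,"fingers":0},{"dp":[0,0,0.2],"twist":0,"fingers":0},{"dp":[0,0,0.2],"twist":0,"fingers":0}]'
```

```text
time_s: 14.45
tool_pos: [0.577, -0.1521, 0.091]
tool_rot: [180.0, -0.0, 105.2]
force: [-0.4, -0.0, -1.4]
grip_width: 0.0083
grasp_force: 35.0
time_s: 14.82
tool_pos: [0.5769, -0.1521, 0.089]
tool_rot: [-180.0, -0.0, 105.2]
force: [-0.3, -0.5, -1.2]
grip_width: 0.0081
grasp_force: 35.0
```

```bash
python3 -m jog '[{"dp":[0,0,0.1],"twist":0,"fingers":0},{"dp":[0,0,0.15],"twist":0,"fingers":0},{"dp":[0,0,0.15],"twist":0,"fingers":0}]'; python3 -m jog '[{"dp":[0,0,0.05],"twist":0,"fingers":0},{"dp":[0,0,0.05],"twist":0,"fingers":0}]'
```

```text
time_s: 15.2
tool_pos: [0.5773, -0.1521, 0.0886]
tool_rot: [180.0, -0.0, 105.2]
force: [-1.8, 1.9, 4.9]
grip_width: 0.0075
grasp_force: 35.0
time_s: 15.45
tool_pos: [0.5774, -0.1521, 0.0886]
tool_rot: [179.9, -0.0, 105.2]
force: [-3.0, 1.1, 8.8]
grip_width: 0.0076
grasp_force: 35.0
```

```bash
python3 -m jog '[{"dp":[0,0,-0.15],"twist":0,"fingers":0},{"dp":[0,0,-0.15],"twist":0,"fingers":0.12},{"dp":[0,0,-0.15],"twist":0,"fingers":0.2},{"dp":[0,0,-0.15],"twist":0,"fingers":0.3},{"dp":[0,0,-0.15],"twist":0,"fingers":0.45},{"dp":[0,0,-0.15],"twist":0,"fingers":0.6},{"dp":[0,0,-0.15],"twist":0,"fingers":0.6}]' 10; python3 -m jog '[{"dp":[0,0,-1],"twist":0,"fingers":0.6},{"dp":[0,0,-3],"twist":0,"fingers":0.6},{"dp":[0,0,-6],"twist":0,"fingers":0.6},{"dp":[0,0,-10],"twist":0,"fingers":0.6},{"dp":[0,0,-14],"twist":0,"fingers":0.6},{"dp":[0,0,-14],"twist":0,"fingers":0.6},{"dp":[0,0,-14],"twist":0,"fingers":0.6}]'
python3 - <<'E'
from h import *
for n in('scene','side','wrist'):
    c=cam(n); P=cloud(c); cv2.imwrite(f'pics/{n}2.png',c['pixels'])
    hsv=cv2.cvtColor(c['pixels'],cv2.COLOR_BGR2HSV).astype(int); H,S,V=hsv[...,0],hsv[...,1],hsv[...,2]; Z=P[...,2]
    k=(H>8)&(H<28)&(S>80)&(V>40)&(Z>.07)&(Z<.14)&(abs(P[...,0]-.577)<.06)&(abs(P[...,1]+.151)<.06); q=P[k]
    if len(q)>20:
        for nm,a in(('low',q[q[:,2]<.1]),('top',q[q[:,2]>.108])):
            if len(a)>5: print(n,nm,len(a),a.mean(0).round(4),a[:,2].max().round(4),cv2.minAreaRect((a[:,:2]*1000).astype(np.float32)))
    if n=='side': s=c['pixels'][130:400,240:520]; cv2.imwrite('pics/sidecrop.png',cv2.resize(s,None,fx=2,fy=2))
E
```

```text
time_s: 16.32
tool_pos: [0.577, -0.1521, 0.0886]
tool_rot: [180.0, -0.0, 105.2]
force: [-1.0, 0.8, 0.4]
grip_width: 0.0473
grasp_force: 0.0
time_s: 17.2
tool_pos: [0.5769, -0.1521, 0.2292]
tool_rot: [179.9, -0.0, 105.2]
force: [-0.1, 0.3, -1.0]
grip_width: 0.0519
grasp_force: 0.0
scene low 82 [ 0.5779 -0.1515  0.0754] 0.0863 ((577.685546875, -152.02517700195312), (10.879392623901367, 102.38105010986328), 14.859777450561523)
scene top 94 [ 0.5771 -0.1494  0.1132] 0.1166 ((577.7877807617188, -152.15711975097656), (9.23181438446045, 58.159236907958984), 13.557516098022461)
side low 175 [ 0.5808 -0.1668  0.0815] 0.0999 ((578.0905151367188, -151.13168334960938), (8.540475845336914, 106.54691314697266), 15.68220329284668)
side top 150 [ 0.5778 -0.1528  0.1152] 0.1204 ((577.8656616210938, -151.34579467773438), (7.557068824768066, 60.339385986328125), 14.703643798828125)
wrist low 457 [ 0.5723 -0.1335  0.0774] 0.098 ((577.22265625, -151.97935485839844), (7.160214900970459, 105.13163757324219), 15.42161750793457)
wrist top 984 [ 0.5768 -0.15    0.1153] 0.1174 ((577.2242431640625, -151.7753448486328), (7.551374435424805, 59.900489807128906), 15.447508811950684)
```

View pics/sidecrop.png

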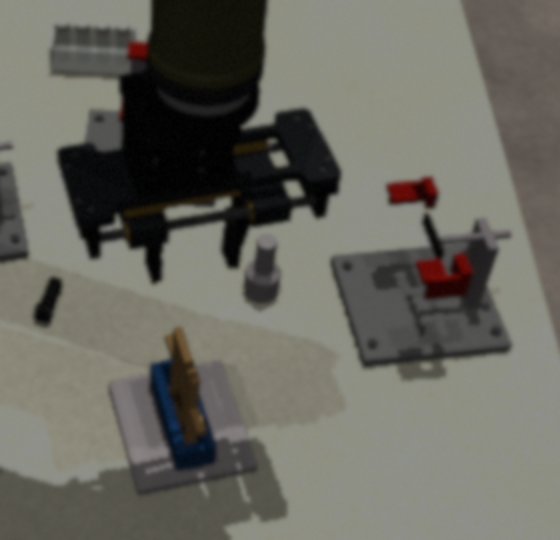

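The plate stands upright at crop position (185,385) with its top at 115 mm, so it is seated on the slot floor. The gripper is clear of everything. Handing in.

```bash
python3 -c "
from cell import env
print(env.sign_off())"
```

```text
the job is handed in; nothing more can be done
None
```

The ankle plate is off the hook and standing upright in the curing stand's slot, fully down and released; the job is handed in at about 17 s, but no verdict was returned, and I did not directly check that the keeper sprang back.

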